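# Set out the counter display in a grocery shop

## Robot

A 6-joint arm with a two-finger parallel gripper is mounted at the origin on the work surface. World frame = base frame: x ahead of the robot, y to its left, z up, the work surface at z = 0. Lengths are in m, angles in rad, forces in N, time in s.
With the tool pointing down it reaches from about 0.35 to 0.85 m from the base axis. Payload 8.1 kg.
Tool frame: the origin (TCP) lies midway between the tips of the shut fingers; the grasp point (between the pads) lies env.hold_point_z behind it (env.hold_point_z is the distance from the TCP to the grasp point, in m); z points along the fingers, y is the direction in which the jaws open and shut (so a half turn about z gives the same grasp; the last joint's range is limited). The gripper opens to 93 mm and grips with 3 to 60 N. Pads are 15 mm wide; open, the fingers measure 128 mm over their backs; the gripper's body (75 mm by 188 mm) begins 65 mm behind the grasp point.
Start: joints at [1.206, 0.13, 1.488, -0, 1.523, -0.085], TCP at [0.166, 0.577, 0.219] pointing down, gripper open.
Joint ranges: [-2.96, 2.96], [-0.89, 2.26], [0.02, 2.5], [-1.34, 4.48], [0, 2.73], [-2.66, 2.66]. Speed limits (rad/s): [2.39, 2.39, 2.79, 3.14, 3.14, 3.14].

## Interface

Orientations are given as a rotation vector (axis times angle).
In Python, from workcell import monitor, imaging, sign_off, env gives the robot as it stands.
- The arm moves only by the tool drive_tool, never from a script. Its argument "motion" is one flat list of numbers, 7 for each row, row after row: the shift along the tool's x, y, z scaled (see below), then the turn, a rotation vector about the tool's x, y, z scaled (see below), then the opening, from 0 (shut) to 1 (fully open). In form: [x, y, z, wx, wy, wz, fingers, x, y, z, wx, wy, wz, fingers, ...]. A call has 1 to 10 rows; each row shifts and turns the commanded pose from where the row before left it, along the tool's axes as they then stand; what a row does not reach is not made up. The controller multiplies each number of a shift by 30 mm and each number of a turn by 4 degrees. A row lasts 1/12 s, in which the tool goes at most 41.7 mm and 7.16 degrees, less where a joint would pass 70% of its speed; a pose out of reach is approached as far as the arm can. A call with a number of a shift or a turn outside -1 to 1 is refused whole. A call with a gripper value outside its range is refused whole. The fingers move at their own pace and stop on an object; "force" is the grip in N (left out, the last holds). Time passes only in rows, so rows that do not move let the fingers close. It gives the time, the measured TCP pose, the force and the opening at its end, in the units of the state.
- monitor.get_obs(): the state, without advancing time (a new reading comes with each control period).
- imaging.snapshot(name): name is "scene" or "top" or "wrist"; returns the picture (480x640x3 uint8, red, green, blue); there is no depth.
- imaging.calibration(name): a dict with "fovy" (degrees; the focal length in pixels is half the picture's height over the tangent of half this angle, whatever the lens; pixels are square), "cx", "cy" (the principal point, pixels), "position" and "orientation" of the camera in the world. Camera axes: x right, y up, looking along -z (the intrinsics and any distortion apply to the point x, -y, -z); pixel columns grow to the right and rows downward; lengths in m; the calibration is good to about 2 mm. A picture is of the moment at which its call begins: read the wrist's pose just before it. calibration takes no time and is no camera call; for the wrist camera it gives the pose at the moment of the call.
- sign_off(): hands the job in, once; it reports no verdict.
The state is a dict: "time_s": time; "joint_pos": joint angles; "dq": joint speeds; "joint_efforts": joint torques, N m; "ee_pos": TCP position; "ee_rot": TCP orientation; "ft_force": force on the tool from outside, world axes, zero at the start; "torque": the same for the moment, N m; "width": opening from 0.0 (shut) to 1.0 (fully open).
Only numpy, scipy, OpenCV 4.12 (cv2) and the standard library are available. Lean on these libraries where they do the work, as an engineer would, in place of code of your own. Each camera call takes 0.05 s, during which the arm holds its last target. There are 200 camera calls.

## Task

Set out the goods for the counter display, left and right as the robot sees them. In the three-bay wooden tray, stand the carton in the middle bay, squared up with the tray with a broad face to the front, with the tall sauce bottle in the bay to its left and the squat lidded jar in the bay to its right, each upright in the centre of its bay. Stand the wide tin in the centre of the round wooden riser and the small tin centred on top of the wide tin, then let go of everything.

Things in the scene. Friction and masses are not known exactly. Their poses are not given: they have to be found in the camera images.
- tray: Fixed low wooden tray, 106 (x) by 306 mm (y), three square bays in a row, each 94 by 94 mm inside. Floor 6 mm thick; lips 6 mm wide around and between bays rise to 14 mm above the counter. Origin: centre of the underside, on the counter. x points away from the robot (within 0.2 rad), y to its left; bay centres at y = +100 mm (left), 0 (middle), -100 mm (right).
- riser: Fixed round display riser of pale wood, a plain disc 92 mm across and 30 mm high with a flat top, beside the tray. Origin: centre of the underside, on the counter; the top is 30 mm above it.
- bottle_mid (a point): Tall brown sauce bottle, paper label, long red cap: 185 mm high, body 64 mm across up to 100 mm, then a shoulder tapering to the straight cap, 30 mm across, which takes up the top 45 mm (from 140 to 185 mm) and is firm enough to lift it by. Origin: on the axis, half-way up, z up. Loose. Starts upright in the front row on the counter.
- jar_mid (a point): Squat round jar, reddish-brown contents, flat brass lid, no label: 68 mm across, 90 mm high. Origin of this entry: on its axis, half-way up; z is up when it stands upright. Loose. Starts upright on the counter, in the front row nearest the robot.
- carton_mid (a point): Upright rectangular brown cardboard carton with a white patch on each broad face: 56 mm thick (its x) by 72 mm wide (its y) by 100 mm high; the broad faces (72 wide) look along +x and -x. Origin: its centre, half-way up. Loose. Starts upright on the counter in the front row, turned up to 0.7 rad.
- wide_tin_mid (a point): Wide steel food tin with a white paper band, flat ends: 66 mm across, 60 mm high. Origin of this entry: on its axis, half-way up; z is up when it stands upright. Loose. Starts upright on the counter, in the front row nearest the robot.
- small_tin_mid (a point): Small steel food tin with a white paper band, flat ends, clearly narrower and lower than the other: 50 mm across, 48 mm high. Origin of this entry: on its axis, half-way up; z is up when it stands upright. Loose. Starts upright on the counter, in the front row nearest the robot.
Things that resemble listed ones, but are neither listed nor needed, are in the scene too. What is shaped like the part that bears jar_mid but purple, red or turquoise is not meant.

How it is judged:
At the end, for the whole second after the job is handed in: Carton, bottle and jar on the floors of the middle, left and right bays, within 15 mm of the bay centre along each tray axis, carton square within 0.26 rad; wide tin on the riser within 13 mm of centre, small tin on it within 10 mm; all upright within 0.12 rad, released, at rest (x of bottle_mid in the frame of tray between -0.015 and 0.015 m and y of bottle_mid in the frame of tray between 0.085 and 0.115 m and z of bottle_mid in the frame of tray between 0.0935 and 0.1035 m and x of carton_mid in the frame of tray between -0.015 and 0.015 m and y of carton_mid in the frame of tray between -0.015 and 0.015 m and z of carton_mid in the frame of tray between 0.051 and 0.061 m and x of jar_mid in the frame of tray between -0.015 and 0.015 m and y of jar_mid in the frame of tray between -0.115 and -0.085 m and z of jar_mid in the frame of tray between 0.046 and 0.056 m and angle between the x axis of carton_mid and the x axis of tray, either way round below 0.26 rad and horizontal distance between wide_tin_mid and riser below 0.013 m and z of wide_tin_mid in the frame of riser between 0.055 and 0.065 m and horizontal distance between small_tin_mid and wide_tin_mid below 0.01 m and z of small_tin_mid in the frame of riser between 0.108 and 0.12 m and angle between each of bottle_mid, jar_mid, carton_mid, wide_tin_mid, small_tin_mid's own z axis and vertical below 0.12 rad and linear speed of each of bottle, jar, carton, wide_tin, small_tin below 0.02 m/s and angular speed of each of bottle, jar, carton, wide_tin, small_tin below 0.2 rad/s); the robot touches nothing.
It also fails if it takes over 128 s, if anything falls off the work surface, if the arm or the gripper's body presses on something with over 40 N, if the wrist force passes 120 N, or if a joint passes its speed limit or range.

## Working session

There is one attempt and no reset: what is moved stays moved. The work goes in short steps, Python scripts to look and compute and a tool call to move; the robot and the scene stay as the last step left them, time stands still between calls to the robot, and variables do not carry over. Pictures are saved under pics/ and viewed, about 12 in all and at most 16, crops included, and the job is handed in when it is done.

Besides the shell and the picture viewer there is one more tool, called after ">>>" by a JSON object that holds its "api" and its "payload", one argument or row to a line. drive_tool: Moves the arm, as the interface text tells. Shifts and turns lie within -1 to 1; 1 stands for 30 mm of shift or 4 degrees of turn. Its arguments: {"type":"object","properties":{"motion":{"type":"array"},"force":{"type":"number"}},"required":["motion"]}

```bash
ls; mkdir -p pics
cat > snap.py <<'E'
import sys,cv2
from workcell import monitor, imaging, env
for n in sys.argv[2:]:
    c=imaging.calibration(n); im=imaging.snapshot(n)
    cv2.imwrite(f"pics/{sys.argv[1]}_{n}.png",im[:,:,::-1]); print(n,c)
E
python3 snap.py a scene top; python3 -c "
from workcell import *
print(monitor.get_obs(),env.hold_point_z, [a for a in dir(env) if a[0]!='_'])"
```

```text
pics
scene {'fovy': 45.877871182342034, 'cx': 322.5175479477642, 'cy': 234.85350410503133, 'position': array([ 1.1232586 , -0.602828  ,  1.03813743]), 'orientation': array([0.69273821, 0.29973421, 0.77776134])}
top {'fovy': 50.12233739480002, 'cx': 307.1769061189384, 'cy': 238.40963613998025, 'position': array([ 0.41918855, -0.0290698 ,  1.33801841]), 'orientation': array([ 0.04385411, -0.04895996, -1.54314142])}
{'time_s': 0.1, 'joint_pos': array([ 1.20559842e+00,  1.31099421e-01,  1.48913236e+00,  3.26719666e-06,
        1.52298372e+00, -8.53969561e-02]), 'dq': array([-1.40259005e-03, -3.67901676e-05, -1.96379674e-03, -6.49515129e-04,
       -9.50137798e-05, -4.76966149e-04]), 'joint_efforts': array([ 1.12941889e-03, -5.61341321e+01, -4.93096268e+01,  7.70725915e-02,
        2.91876763e-02, -7.19011018e-05]), 'ee_pos': array([0.16549788, 0.57621215, 0.21770498]), 'ee_rot': array([-4.38027125e-01, -3.11053576e+00,  2.48330349e-03]), 'ft_force': array([ 0.31287941, -0.26325681, -0.72687865]), 'torque': array([-0.00521892, -0.01071882, -0.02048001]), 'width': 0.9994662207698708} 0.0188 ['MotionError', 'hold_point_z']
```

View pics/a_scene.png

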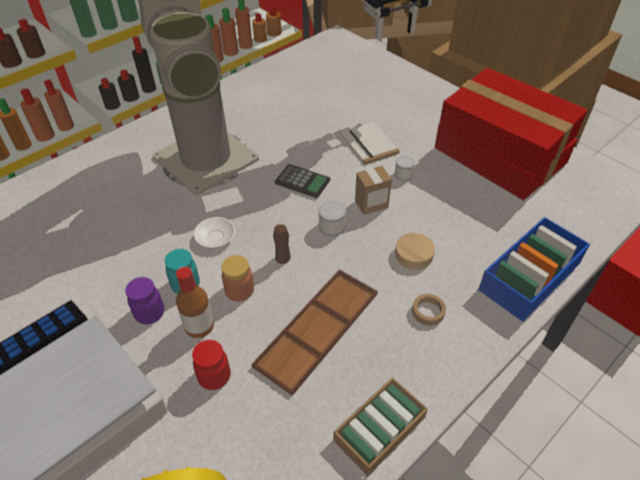

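View pics/a_top.png

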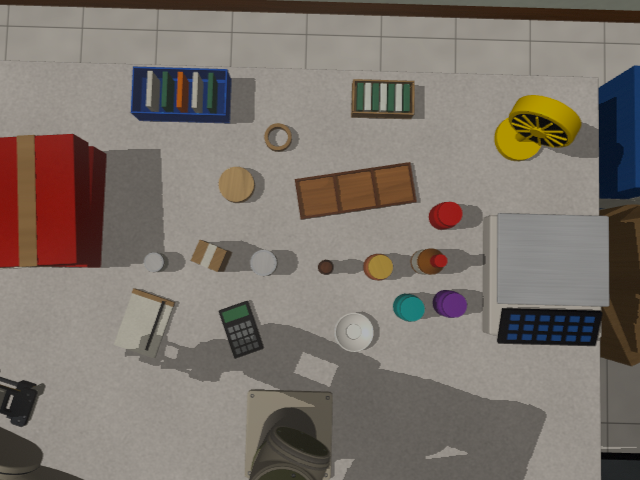

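Both pictures show the front row. In the top view, the small tin is at (153,262), carton (211,256), wide tin (263,262), jar (378,266), bottle (430,261), riser (237,184) and tray (355,190). I'll fit the models and check them with overlays.

```bash
cat > cam.py <<'E'
import numpy as np, cv2
from scipy.spatial.transform import Rotation as R
def KRt(c):
    f=240/np.tan(np.radians(c['fovy'])/2); return f,c['cx'],c['cy'],R.from_rotvec(c['orientation']).as_matrix(),np.array(c['position'])
def proj(c,P):
    f,cx,cy,M,p=KRt(c); q=(np.atleast_2d(P)-p)@M
    return np.c_[cx+f*q[:,0]/-q[:,2], cy+f*q[:,1]/q[:,2]]
def ray(c,uv,z):
    f,cx,cy,M,p=KRt(c); d=M@np.array([(uv[0]-cx)/f,-(uv[1]-cy)/f,-1]); return p+d*(z-p[2])/d[2]
t=np.linspace(0,2*np.pi,60)
def circ(x,y,r,z): return np.c_[x+r*np.cos(t),y+r*np.sin(t),0*t+z]
def rect(x,y,a,wx,wy,z,ox=0,oy=0):
    p=np.array([[1,1],[1,-1],[-1,-1],[-1,1],[1,1]])*[wx/2,wy/2]+[ox,oy]
    c,s=np.cos(a),np.sin(a); p=p@np.array([[c,s],[-s,c]]); return np.c_[p+[x,y],np.full(5,z)]
def models(E):
    o=[]
    for n,(x,y,*a) in E.items():
        if n=='bottle': o+=[circ(x,y,.032,0),circ(x,y,.032,.1),circ(x,y,.015,.185)]
        if n=='jar': o+=[circ(x,y,.034,0),circ(x,y,.034,.09)]
        if n=='wide': o+=[circ(x,y,.033,0),circ(x,y,.033,.06)]
        if n=='small': o+=[circ(x,y,.025,0),circ(x,y,.025,.048)]
        if n=='riser': o+=[circ(x,y,.046,0),circ(x,y,.046,.03)]
        if n=='carton': o+=[rect(x,y,a[0],.056,.072,0),rect(x,y,a[0],.056,.072,.1)]
        if n=='tray': o+=[rect(x,y,a[0],.106,.306,.014)]+[rect(x,y,a[0],.094,.094,.014,0,k) for k in(-.1,0,.1)]
    return o
def overlay(c,im,E,box,k,out):
    u0,v0,u1,v1=box; g=cv2.resize(im[v0:v1,u0:u1],None,fx=k,fy=k,interpolation=cv2.INTER_CUBIC)
    for m in models(E):
        q=((proj(c,m)-[u0,v0]+.5)*k-.5); cv2.polylines(g,[np.round(q*8).astype(np.int32)],False,(0,255,0),1,cv2.LINE_AA,3)
    cv2.imwrite(out,g)
E
cat > m1.py <<'E'
from cam import *; from workcell import imaging
c=imaging.calibration('top'); s=imaging.calibration('scene')
it=cv2.imread('pics/a_top.png'); isc=cv2.imread('pics/a_scene.png')
E={n:list(ray(c,uv,z)[:2]) for n,uv,z in [('bottle',(440,261),.185),('jar',(379,267),.09),('wide',(263,262),.06),('small',(153.5,261.5),.048),('riser',(237,184),.03)]}
q=[ray(c,p,.1) for p in [(201,240),(230,251),(221,271),(192,259)]]; m=np.mean(q,0); print(np.round(q,3))
E['carton']=[*m[:2],np.arctan2(*(q[0]-q[3])[[1,0]])]
q=[ray(c,p,.014) for p in [(295,181),(411,164),(416,201),(302,218)]]; m=np.mean(q,0); print(np.round(q,3))
d=(q[0]+q[3]-q[1]-q[2]); E['tray']=[*m[:2],np.arctan2(-d[0],d[1])]
for k,v in E.items(): print(k,np.round(v,4))
overlay(c,it,E,(130,150,450,290),2.5,'pics/o_top.png')
overlay(s,isc,E,(160,140,460,400),2.3,'pics/o_scene.png')
E
python3 m1.py
```

```text
[[0.482 0.224 0.1  ]
 [0.457 0.153 0.1  ]
 [0.409 0.173 0.1  ]
 [0.436 0.244 0.1  ]]
[[ 0.647  0.003  0.014]
 [ 0.7   -0.298  0.014]
 [ 0.603 -0.312  0.014]
 [ 0.55  -0.017  0.014]]
bottle [ 0.445  -0.3316]
jar [ 0.4285 -0.2084]
wide [0.4334 0.076 ]
small [0.4273 0.3515]
riser [0.6319 0.1516]
carton [ 0.4458  0.1985 -0.4043]
tray [ 0.6249 -0.1561  0.1753]
```

View pics/o_top.png

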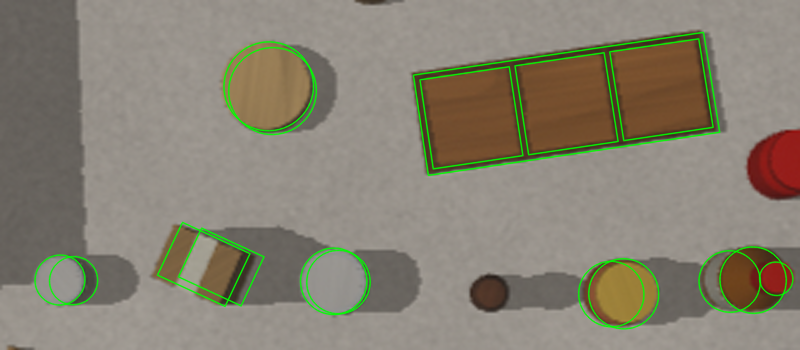

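View pics/o_scene.png

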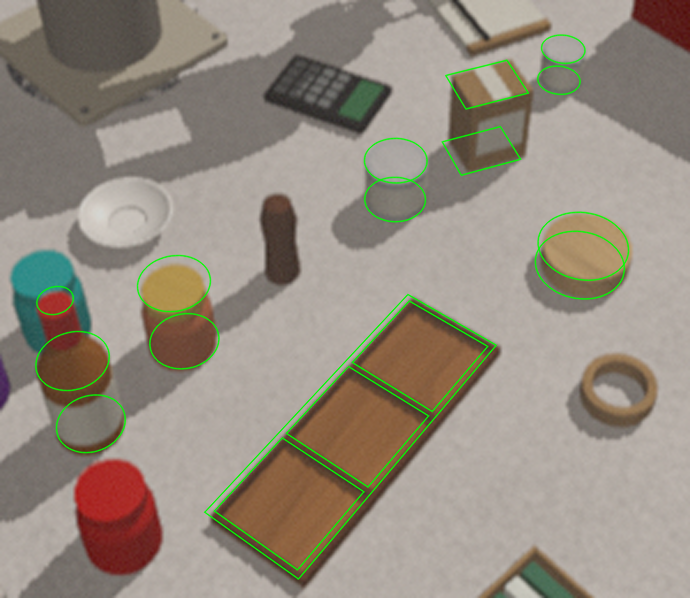

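The overlays fit to about 3 mm in both views: in the top crop all the outlines match, and the scene view shows a uniform bias of about 2 px. Next is the carton.

```bash
cat > go.py <<'E'
# usage: go.py x y zhold theta : prints turn (units of 4deg) then shift (units of 30mm, tool axes after turn)
import sys,numpy as np
from scipy.spatial.transform import Rotation as R
from workcell import monitor, env
x,y,z,th=map(float,sys.argv[1:5]); o=monitor.get_obs()
c,s=np.cos(th),np.sin(th); T=np.array([[-s,c,0],[c,s,0],[0,0,-1.]]).T
w=(R.from_rotvec(o['ee_rot']).inv()*R.from_matrix(T)).as_rotvec()/np.radians(4)
p=np.array([x,y,z-env.hold_point_z])
print('turn',w.round(2),'shift',(T.T@(p-o['ee_pos'])/.03).round(2),'t',round(o['time_s'],2),'w',round(o['width'],3),'hold',(o['ee_pos']+[0,0,env.hold_point_z]).round(4),'F',o['ft_force'].round(1))
E
python3 go.py .4458 .1985 .2 -.404
```

```text
turn [-2.000e-02  2.000e-02  2.428e+01] shift [-7.9  13.54  1.22] t 0.1 w 0.999 hold [0.1655 0.5762 0.2365] F [ 0.3 -0.3 -0.7]
```

>>> {"api": "drive_tool", "payload": {
  "motion": [0, 0, 0, 0, 0, 1, 1, 0, 0, 0, 0, 0, 1, 1, 0, 0, 0, 0, 0, 1, 1, 0, 0, 0, 0, 0, 1, 1, 0, 0, 0, 0, 0, 1, 1, 0, 0, 0, 0, 0, 1, 1, 0, 0, 0, 0, 0, 1, 1, 0, 0, 0, 0, 0, 1, 1, 0, 0, 0, 0, 0, 1, 1, 0, 0, 0, 0, 0, 1, 1]
}}

```text
time_s: 0.93
ee_pos: [0.1656, 0.5763, 0.218]
ee_rot: [1.48, 2.771, -0.002]
ft_force: [-0.9, -0.9, -0.5]
width: 0.998
```

>>> {"api": "drive_tool", "payload": {
  "motion": [0, 0, 0, 0, 0, 1, 1, 0, 0, 0, 0, 0, 1, 1, 0, 0, 0, 0, 0, 1, 1, 0, 0, 0, 0, 0, 1, 1, 0, 0, 0, 0, 0, 1, 1, 0, 0, 0, 0, 0, 1, 1, 0, 0, 0, 0, 0, 1, 1, 0, 0, 0, 0, 0, 1, 1, 0, 0, 0, 0, 0, 1, 1, 0, 0, 0, 0, 0, 1, 1]
}}

```text
time_s: 1.77
ee_pos: [0.1656, 0.5764, 0.218]
ee_rot: [2.339, 2.097, -0.002]
ft_force: [-0.4, 0.2, -0.6]
width: 1.0
```

>>> {"api": "drive_tool", "payload": {
  "motion": [0, 0, 0, 0, 0, 1, 1, 0, 0, 0, 0, 0, 1, 1, 0, 0, 0, 0, 0, 1, 1, 0, 0, 0, 0, 0, 1, 1, 0, 0, 0, 0, 0, 0.28, 1]
}}

```text
time_s: 2.18
ee_pos: [0.1656, 0.5764, 0.218]
ee_rot: [2.624, 1.726, -0.001]
ft_force: [0.3, 0.9, 0.7]
width: 1.001
```

>>> {"api": "drive_tool", "payload": {
  "motion": [-0.56, 0.97, 0.08, 0, 0, 0, 1, -0.56, 0.97, 0.08, 0, 0, 0, 1, -0.56, 0.97, 0.08, 0, 0, 0, 1, -0.56, 0.97, 0.08, 0, 0, 0, 1, -0.56, 0.97, 0.08, 0, 0, 0, 1, -0.56, 0.97, 0.08, 0, 0, 0, 1, -0.56, 0.97, 0.08, 0, 0, 0, 1, -0.56, 0.97, 0.08, 0, 0, 0, 1, -0.56, 0.97, 0.08, 0, 0, 0, 1, -0.56, 0.97, 0.08, 0, 0, 0, 1]
}}

```text
time_s: 3.02
ee_pos: [0.3677, 0.3063, 0.1944]
ee_rot: [2.62, 1.733, -0.0]
ft_force: [-0.1, 0.0, 0.3]
width: 0.997
```

>>> {"api": "drive_tool", "payload": {
  "motion": [-0.56, 0.97, 0.08, 0, 0, 0, 1, -0.56, 0.97, 0.08, 0, 0, 0, 1, -0.56, 0.97, 0.08, 0, 0, 0, 1, -0.56, 0.97, 0.08, 0, 0, 0, 1, 0, 0, 0, 0, 0, 0, 1, 0, 0, 0, 0, 0, 0, 1]
}}

```text
time_s: 3.52
ee_pos: [0.4482, 0.1989, 0.1846]
ee_rot: [-2.624, -1.727, 0.002]
ft_force: [0.3, 0.7, 0.2]
width: 1.001
```

```bash
python3 go.py .4458 .1985 .075 -.404; python3 snap.py b wrist
```

```text
turn [-0.01  0.01 -0.03] shift [-0.04 -0.07  4.28] t 3.52 w 1.001 hold [0.4482 0.1989 0.2034] F [0.3 0.7 0.2]
wrist {'fovy': 70.89719891632966, 'cx': 312.12320033355144, 'cy': 237.60430896910833, 'position': array([0.47673662, 0.26541323, 0.3500463 ]), 'orientation': array([-0.26022341,  0.05554865, -0.4032136 ])}
```

View pics/b_wrist.png

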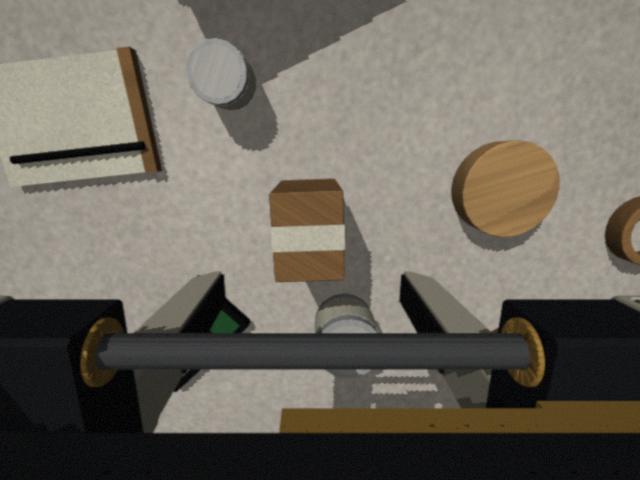

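The wrist view shows the carton's top face at about (270,193)-(345,281), aligned with the jaws. I'll check the model's projection against it.

Run:
```python
from cam import *; from workcell import imaging
c=imaging.calibration('wrist')
print(proj(c,rect(.4458,.1985,-.404,.056,.072,.1)).round(0)[:4].tolist())
q=np.array([ray(c,p,.1) for p in [(270,193),(344,193),(345,281),(273,282)]]); print(q.round(4)[:,:2].tolist(),q.mean(0).round(4))
for n,uv,z in [('small',(217,72),.048),('riser',(507,187),.03)]: print(n,ray(c,uv,z).round(4))
```

```text
[[349.0, 200.0], [346.0, 289.0], [277.0, 289.0], [274.0, 200.0]]
[[0.4337, 0.2484], [0.4842, 0.2268], [0.459, 0.1613], [0.4059, 0.1831]] [0.4457 0.2049 0.1   ]
small [0.427  0.3517 0.048 ]
riser [0.6301 0.1604 0.03  ]
```

>>> {"api": "drive_tool", "payload": {
  "motion": [0.06, -0.1, 0.86, 0, 0, 0, 1, 0, 0, 0.86, 0, 0, 0, 1, 0, 0, 0.86, 0, 0, 0, 1, 0, 0, 0.86, 0, 0, 0, 1, 0, 0, 0.86, 0, 0, 0, 1, 0, 0, 0, 0, 0, 0, 0, 0, 0, 0, 0, 0, 0, 0, 0, 0, 0, 0, 0, 0, 0, 0, 0, 0, 0, 0, 0, 0, 0, 0, 0, 0, 0, 0, 0],
  "force": 25
}}

```text
time_s: 4.4
ee_pos: [0.4472, 0.2039, 0.0582]
ee_rot: [2.621, 1.731, 0.005]
ft_force: [0.2, -0.2, 0.2]
width: 0.688
```

>>> {"api": "drive_tool", "payload": {
  "motion": [0, 0, 0, 0, 0, 0, 0, 0, 0, 0, 0, 0, 0, 0, 0, 0, 0, 0, 0, 0, 0, 0, 0, -0.4, 0, 0, 0, 0, 0, 0, -0.7, 0, 0, 0, 0, 0, 0, -0.7, 0, 0, 0, 0, 0, 0, -0.5, 0, 0, 0, 0, 0, 0, 0, 0, 0, 0, 0]
}}

```text
time_s: 5.07
ee_pos: [0.4479, 0.2037, 0.1293]
ee_rot: [2.621, 1.729, 0.009]
ft_force: [0.2, 1.5, -1.9]
width: 0.607
```

```bash
python3 go.py .6249 -.1561 .15 .175
```

```text
turn [ 0.08 -0.04 -8.3 ] shift [-12.84   3.72  -0.06] t 5.07 w 0.607 hold [0.4479 0.2037 0.1481] F [ 0.2  1.5 -1.9]
```

>>> {"api": "drive_tool", "payload": {
  "motion": [0, 0, 0, 0, 0, -0.92, 0, 0, 0, 0, 0, 0, -0.92, 0, 0, 0, 0, 0, 0, -0.92, 0, 0, 0, 0, 0, 0, -0.92, 0, 0, 0, 0, 0, 0, -0.92, 0, 0, 0, 0, 0, 0, -0.92, 0, 0, 0, 0, 0, 0, -0.92, 0, 0, 0, 0, 0, 0, -0.92, 0, 0, 0, 0, 0, 0, -0.92, 0]
}}

```text
time_s: 5.82
ee_pos: [0.4449, 0.2027, 0.1239]
ee_rot: [-2.016, -2.408, 0.003]
ft_force: [-0.1, 0.9, -2.5]
width: 0.603
```

>>> {"api": "drive_tool", "payload": {
  "motion": [-0.5, 0.15, 0, 0, 0, 0, 0, -0.9, 0.26, 0, 0, 0, 0, 0, -0.9, 0.26, 0, 0, 0, 0, 0, -0.9, 0.26, 0, 0, 0, 0, 0, -0.9, 0.26, 0, 0, 0, 0, 0, -0.9, 0.26, 0, 0, 0, 0, 0, -0.9, 0.26, 0, 0, 0, 0, 0, -0.9, 0.26, 0, 0, 0, 0, 0, -0.9, 0.26, 0, 0, 0, 0, 0, -0.9, 0.26, 0, 0, 0, 0, 0]
}}

```text
time_s: 6.65
ee_pos: [0.5635, -0.0394, 0.1238]
ee_rot: [-2.019, -2.405, 0.002]
ft_force: [0.7, 0.3, -2.1]
width: 0.6
```

>>> {"api": "drive_tool", "payload": {
  "motion": [-0.9, 0.26, 0, 0, 0, 0, 0, -0.9, 0.26, 0, 0, 0, 0, 0, -0.9, 0.26, 0, 0, 0, 0, 0, -0.9, 0.26, 0, 0, 0, 0, 0, -0.64, 0.19, 0, 0, 0, 0, 0, 0, 0, 0, 0, 0, 0, 0, 0, 0, 0, 0, 0, 0, 0]
}}

```text
time_s: 7.23
ee_pos: [0.6216, -0.1578, 0.1235]
ee_rot: [-2.021, -2.402, 0.001]
ft_force: [-0.6, 1.3, -3.4]
width: 0.602
```

```bash
python3 go.py .6249 -.1561 .082 .175; python3 snap.py c wrist
```

```text
turn [-0.03 -0.02 -0.04] shift [0.04 0.12 2.01] t 7.23 w 0.602 hold [ 0.6216 -0.1578  0.1423] F [-0.6  1.3 -3.4]
wrist {'fovy': 70.89719891632966, 'cx': 312.12320033355144, 'cy': 237.60430896910833, 'position': array([ 0.60938343, -0.08659093,  0.2891232 ]), 'orientation': array([-0.26153147, -0.02002406,  0.17196283])}
```

View pics/c_wrist.png

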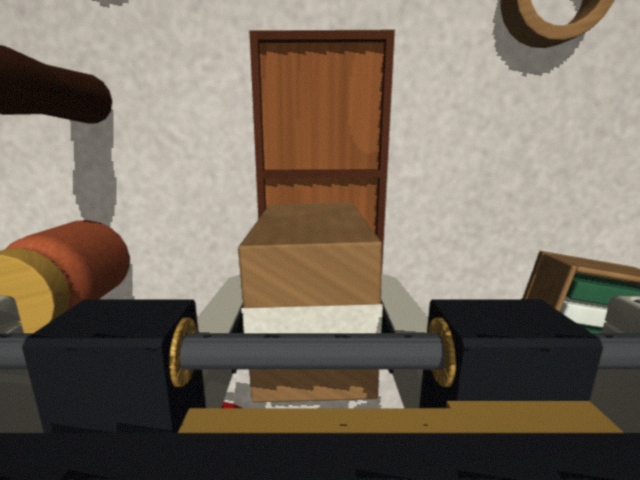

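The wrist view shows the tray's left end, with outer corners at (251,32) and (393,32), and the divider at about row 176. I'll use these to check the tray pose.

Run:
```python
from cam import *; from workcell import imaging
c=imaging.calibration('wrist')
q=[ray(c,p,.014)[:2] for p in [(251,31),(394,31)]]; print(np.round(q,4).tolist(), np.linalg.norm(q[1]-q[0]))
d=q[1]-q[0]; a=np.arctan2(d[1],d[0]); m=(q[0]+q[1])/2; print(a)
for a in(a,.175): print('centre',m-.153*np.array([-np.sin(a),np.cos(a)]))
q=[ray(c,p,.014)[:2] for p in [(260,176),(384,176)]]; m=sum(q)/2; print('div',np.linalg.norm(q[1]-q[0]),m-.05*np.array([-np.sin(.175),np.cos(.175)]))
for p in [(333,28),(333,32)]: print(ray(c,p,.014))
```

```text
[[0.5506, -0.013], [0.6529, 0.0048]] 0.1038282028660166
0.1728961376046998
centre [ 0.62804605 -0.15482791]
centre [ 0.62836308 -0.1547722 ]
div 0.09991990577400643 [ 0.62880626 -0.15562084]
[ 0.60889484 -0.0008945   0.014     ]
[ 0.60938123 -0.00342777  0.014     ]
```

>>> {"api": "drive_tool", "payload": {
  "motion": [0.1, 0.2, 0.5, 0, 0, 0, 0, 0, 0, 0.5, 0, 0, 0, 0, 0, 0, 0.4, 0, 0, 0, 0, 0, 0, 0.3, 0, 0, 0, 0, 0, 0, 0.2, 0, 0, 0, 0, 0, 0, 0, 0, 0, 0, 0, 0, 0, 0, 0, 0, 0, 0]
}}

```text
time_s: 7.87
ee_pos: [0.6275, -0.1527, 0.0677]
ee_rot: [-2.019, -2.406, 0.0]
ft_force: [0.2, -0.3, -2.4]
width: 0.606
```

```bash
python3 go.py .6275 -.155 .0815 .173
```

```text
turn [-0.01 -0.    0.02] shift [-0.08 -0.01  0.17] t 7.87 w 0.606 hold [ 0.6275 -0.1527  0.0865] F [ 0.2 -0.3 -2.4]
```

>>> {"api": "drive_tool", "payload": {
  "motion": [0, 0, 0.1, 0, 0, 0, 0, 0, 0, 0.07, 0, 0, 0, 0, 0, 0, 0, 0, 0, 0, 0]
}}

```text
time_s: 8.12
ee_pos: [0.6283, -0.1533, 0.0636]
ee_rot: [2.019, 2.405, 0.001]
ft_force: [-0.3, -0.5, -2.6]
width: 0.602
```

>>> {"api": "drive_tool", "payload": {
  "motion": [0, 0, 0, 0, 0, 0, 1, 0, 0, 0, 0, 0, 0, 1, 0, 0, 0, 0, 0, 0, 1, 0, 0, 0, 0, 0, 0, 1, 0, 0, 0, 0, 0, 0, 1, 0, 0, -0.5, 0, 0, 0, 1, 0, 0, -0.9, 0, 0, 0, 1, 0, 0, -1, 0, 0, 0, 1, 0, 0, -1, 0, 0, 0, 1, 0, 0, -0.6, 0, 0, 0, 1]
}}

```text
time_s: 8.95
ee_pos: [0.629, -0.1534, 0.187]
ee_rot: [2.018, 2.403, 0.002]
ft_force: [-0.3, -0.1, 1.2]
width: 1.001
```

```bash
python3 go.py .4285 -.2084 .19 .175
```

```text
turn [ 0.05  0.03 -0.01] shift [-0.64 -6.9   0.53] t 8.95 w 1.001 hold [ 0.629  -0.1534  0.2058] F [-0.3 -0.1  1.2]
```

>>> {"api": "drive_tool", "payload": {
  "motion": [-0.08, -0.5, 0.06, 0, 0, 0, 1, -0.08, -0.9, 0.06, 0, 0, 0, 1, -0.08, -0.95, 0.06, 0, 0, 0, 1, -0.08, -0.95, 0.06, 0, 0, 0, 1, -0.08, -0.95, 0.06, 0, 0, 0, 1, -0.08, -0.95, 0.06, 0, 0, 0, 1, -0.08, -0.9, 0.06, 0, 0, 0, 1, -0.08, -0.8, 0.06, 0, 0, 0, 1, 0, 0, 0, 0, 0, 0, 1, 0, 0, 0, 0, 0, 0, 1]
}}

```text
time_s: 9.78
ee_pos: [0.4267, -0.2081, 0.1688]
ee_rot: [2.022, 2.404, 0.0]
ft_force: [0.8, 0.7, 0.4]
width: 1.0
```

```bash
python3 go.py .4285 -.2084 .062 .175; python3 snap.py d wrist top
python3 - <<'E'
from cam import *; from workcell import imaging
import json
E={'jar':(.4285,-.2084),'bottle':(.445,-.3316),'carton':(.6275,-.155,.173),'tray':(.6275,-.155,.174)}
c=imaging.calibration('wrist'); a=cv2.imread('pics/d_wrist.png')
for m in models(E):
    p=proj(c,m); cv2.polylines(a,[np.round(p*8).astype(np.int32)],False,(0,255,0),1,cv2.LINE_AA,3)
cv2.imwrite('pics/d2.png',a[:420])
E
```

```text
turn [ 0.01  0.01 -0.04] shift [-0.02  0.06  4.19] t 9.78 w 1.0 hold [ 0.4267 -0.2081  0.1876] F [0.8 0.7 0.4]
wrist {'fovy': 70.89719891632966, 'cx': 312.12320033355144, 'cy': 237.60430896910833, 'position': array([ 0.41394673, -0.13671752,  0.33428757]), 'orientation': array([-0.26297179, -0.02288713,  0.17174364])}
top {'fovy': 50.12233739480002, 'cx': 307.1769061189384, 'cy': 238.40963613998025, 'position': array([ 0.41918855, -0.0290698 ,  1.33801841]), 'orientation': array([ 0.04385411, -0.04895996, -1.54314142])}
```

View pics/d2.png

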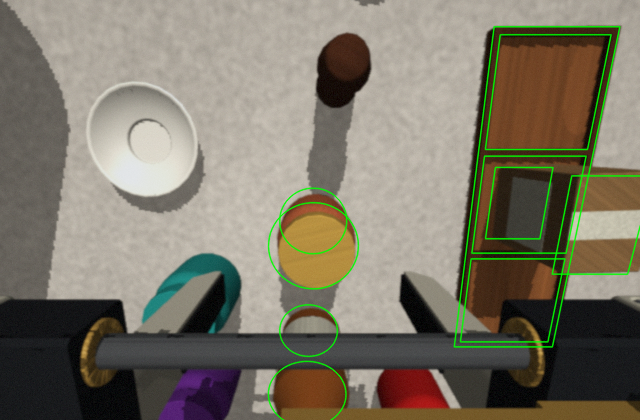

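The jar lid's centre is at (317,251), against (313,246) for the model, so I'm correcting by about 3 mm before the grasp.

>>> {"api": "drive_tool", "payload": {
  "motion": [-0.11, 0.12, 0.84, 0, 0, 0, 1, 0, 0, 0.84, 0, 0, 0, 1, 0, 0, 0.84, 0, 0, 0, 1, 0, 0, 0.84, 0, 0, 0, 1, 0, 0, 0.84, 0, 0, 0, 1, 0, 0, 0, 0, 0, 0, 0, 0, 0, 0, 0, 0, 0, 0, 0, 0, 0, 0, 0, 0, 0, 0, 0, 0, 0, 0, 0, 0, 0, 0, 0, 0, 0, 0, 0]
}}

```text
time_s: 10.72
ee_pos: [0.4328, -0.2111, 0.0446]
ee_rot: [2.018, 2.404, 0.001]
ft_force: [-0.9, 0.5, 2.5]
width: 0.723
```

>>> {"api": "drive_tool", "payload": {
  "motion": [0, 0, 0, 0, 0, 0, 0, 0, 0, 0, 0, 0, 0, 0]
}}

```text
time_s: 10.88
ee_pos: [0.4328, -0.2112, 0.0446]
ee_rot: [2.018, 2.403, 0.001]
ft_force: [-1.4, 1.2, 6.7]
width: 0.718
```

```bash
python3 go.py .6449 -.2535 .2 .174
```

```text
turn [ 0.04  0.03 -0.  ] shift [-2.61  6.72 -4.55] t 10.88 w 0.718 hold [ 0.4328 -0.2112  0.0634] F [-1.4  1.2  6.7]
```

>>> {"api": "drive_tool", "payload": {
  "motion": [0, 0, -0.5, 0, 0, 0, 0, 0, 0, -0.9, 0, 0, 0, 0, 0, 0, -1, 0, 0, 0, 0, 0, 0, -0.8, 0, 0, 0, 0, -0.2, 0.5, 0, 0, 0, 0, 0, -0.35, 0.9, 0, 0, 0, 0, 0, -0.35, 0.9, 0, 0, 0, 0, 0, -0.35, 0.9, 0, 0, 0, 0, 0, -0.35, 0.9, 0, 0, 0, 0, 0, -0.35, 0.9, 0, 0, 0, 0, 0]
}}

```text
time_s: 11.72
ee_pos: [0.5905, -0.2422, 0.1388]
ee_rot: [2.02, 2.406, 0.0]
ft_force: [-0.4, 0.2, -2.3]
width: 0.718
```

>>> {"api": "drive_tool", "payload": {
  "motion": [-0.35, 0.9, 0, 0, 0, 0, 0, -0.3, 0.8, 0, 0, 0, 0, 0, 0, 0, 0, 0, 0, 0, 0, 0, 0, 0, 0, 0, 0, 0]
}}

```text
time_s: 12.05
ee_pos: [0.6432, -0.2522, 0.1375]
ee_rot: [-2.019, -2.405, 0.0]
ft_force: [0.1, -0.5, -2.6]
width: 0.72
```

```bash
python3 go.py .6448 -.2535 .070 .174
```

```text
turn [-0.02 -0.01  0.01] shift [-0.05  0.05  2.88] t 12.05 w 0.72 hold [ 0.6432 -0.2522  0.1563] F [ 0.1 -0.5 -2.6]
```

>>> {"api": "drive_tool", "payload": {
  "motion": [-0.05, 0.05, 0.7, 0, 0, 0, 0, 0, 0, 0.7, 0, 0, 0, 0, 0, 0, 0.6, 0, 0, 0, 0, 0, 0, 0.4, 0, 0, 0, 0, 0, 0, 0.3, 0, 0, 0, 0, 0, 0, 0.1, 0, 0, 0, 0, 0, 0, 0, 0, 0, 0, 0, 0, 0, 0, 0, 0, 0, 0]
}}

```text
time_s: 12.72
ee_pos: [0.645, -0.2539, 0.0558]
ee_rot: [2.019, 2.405, 0.001]
ft_force: [0.4, 0.2, -1.9]
width: 0.718
```

```bash
python3 go.py .6448 -.2535 .0694 .174
```

```text
turn [ 0.02  0.01 -0.  ] shift [ 0.02 -0.    0.17] t 12.72 w 0.718 hold [ 0.645  -0.2539  0.0746] F [ 0.4  0.2 -1.9]
```

>>> {"api": "drive_tool", "payload": {
  "motion": [0, 0, 0.1, 0, 0, 0, 0, 0, 0, 0.05, 0, 0, 0, 0, 0, 0, 0, 0, 0, 0, 0, 0, 0, 0, 0, 0, 0, 0]
}}

```text
time_s: 13.05
ee_pos: [0.645, -0.2538, 0.0507]
ee_rot: [2.019, 2.405, 0.001]
ft_force: [-0.2, -0.0, -1.9]
width: 0.724
```

>>> {"api": "drive_tool", "payload": {
  "motion": [0, 0, 0, 0, 0, 0, 1, 0, 0, 0, 0, 0, 0, 1, 0, 0, 0, 0, 0, 0, 1, 0, 0, 0, 0, 0, 0, 1, 0, 0, -0.6, 0, 0, 0, 1, 0, 0, -1, 0, 0, 0, 1, 0, 0, -1, 0, 0, 0, 1, 0, 0, -1, 0, 0, 0, 1, 0, 0, -1, 0, 0, 0, 1, 0, 0, -1, 0, 0, 0, 1]
}}

```text
time_s: 13.88
ee_pos: [0.6443, -0.2535, 0.2196]
ee_rot: [2.02, 2.406, -0.0]
ft_force: [0.4, 0.0, 0.6]
width: 1.002
```

```bash
python3 go.py .445 -.332 .242 .174
```

```text
turn [ 0.  0. -0.] shift [-1.43 -7.   -0.12] t 13.88 w 1.002 hold [ 0.6443 -0.2535  0.2384] F [0.4 0.  0.6]
```

>>> {"api": "drive_tool", "payload": {
  "motion": [-0.1, -0.5, -0.1, 0, 0, 0, 1, -0.19, -0.95, 0, 0, 0, 0, 1, -0.19, -0.95, 0, 0, 0, 0, 1, -0.19, -0.95, 0, 0, 0, 0, 1, -0.19, -0.95, 0, 0, 0, 0, 1, -0.19, -0.95, 0, 0, 0, 0, 1, -0.19, -0.95, 0, 0, 0, 0, 1, -0.19, -0.8, 0, 0, 0, 0, 1, 0, 0, 0, 0, 0, 0, 1, 0, 0, 0, 0, 0, 0, 1]
}}

```text
time_s: 14.72
ee_pos: [0.4444, -0.3328, 0.2215]
ee_rot: [2.022, 2.403, 0.0]
ft_force: [-0.1, -0.0, 0.2]
width: 0.998
```

```bash
python3 go.py .445 -.332 .162 .174; python3 snap.py e wrist
python3 - <<'E'
from cam import *; from workcell import imaging
E={'jar':(.6448,-.2535),'bottle':(.445,-.332),'carton':(.6275,-.155,.173),'tray':(.6275,-.155,.174)}
c=imaging.calibration('wrist'); a=cv2.imread('pics/e_wrist.png')
for m in models(E):
    p=proj(c,m); cv2.polylines(a,[np.round(p*8).astype(np.int32)],False,(0,255,0),1,cv2.LINE_AA,3)
cv2.imwrite('pics/e2.png',a)
E
```

```text
turn [ 0.01  0.01 -0.03] shift [0.02 0.02 2.61] t 14.72 w 0.998 hold [ 0.4444 -0.3328  0.2403] F [-0.1 -0.   0.2]
wrist {'fovy': 70.89719891632966, 'cx': 312.12320033355144, 'cy': 237.60430896910833, 'position': array([ 0.43173367, -0.26142306,  0.38695909]), 'orientation': array([-0.26307809, -0.02270506,  0.17132366])}
```

View pics/e2.png

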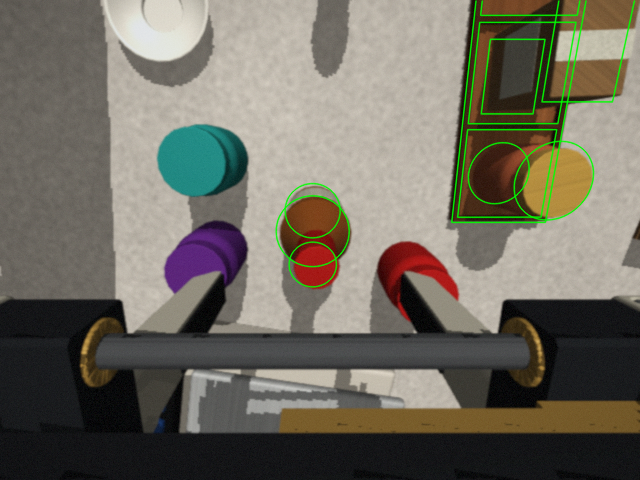

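The cap is at (316,268), against (313,263) for the model, and the bottle base fits. The jar's lid also sits on its model in the right bay. I'll grip the cap next.

>>> {"api": "drive_tool", "payload": {
  "motion": [-0.04, 0.05, 0.65, 0, 0, 0, 1, 0, 0, 0.65, 0, 0, 0, 1, 0, 0, 0.65, 0, 0, 0, 1, 0, 0, 0.65, 0, 0, 0, 1, 0, 0, 0, 0, 0, 0, 1, 0, 0, 0, 0, 0, 0, 0, 0, 0, 0, 0, 0, 0, 0, 0, 0, 0, 0, 0, 0, 0, 0, 0, 0, 0, 0, 0, 0, 0, 0, 0, 0, 0, 0, 0],
  "force": 40
}}

```text
time_s: 15.6
ee_pos: [0.4475, -0.3336, 0.1444]
ee_rot: [2.019, 2.405, -0.0]
ft_force: [0.9, 0.6, 0.6]
width: 0.694
```

>>> {"api": "drive_tool", "payload": {
  "motion": [0, 0, 0, 0, 0, 0, 0, 0, 0, 0, 0, 0, 0, 0, 0, 0, 0, 0, 0, 0, 0, 0, 0, 0, 0, 0, 0, 0, 0, 0, 0, 0, 0, 0, 0, 0, 0, 0, 0, 0, 0, 0]
}}

```text
time_s: 16.1
ee_pos: [0.4469, -0.3331, 0.143]
ee_rot: [2.02, 2.406, 0.0]
ft_force: [1.6, -0.0, -0.0]
width: 0.317
```

```bash
python3 go.py .6102 -.0565 .29 .174
```

```text
turn [ 0. -0. -0.] shift [ 8.14  6.96 -4.27] t 16.1 w 0.317 hold [ 0.4469 -0.3331  0.1618] F [ 1.6 -0.  -0. ]
```

>>> {"api": "drive_tool", "payload": {
  "motion": [0, 0, -0.3, 0, 0, 0, 0, 0, 0, -0.6, 0, 0, 0, 0, 0, 0, -0.9, 0, 0, 0, 0, 0, 0, -1, 0, 0, 0, 0, 0, 0, -0.9, 0, 0, 0, 0, 0, 0, -0.57, 0, 0, 0, 0, 0, 0, 0, 0, 0, 0, 0]
}}

```text
time_s: 16.68
ee_pos: [0.4481, -0.3344, 0.2763]
ee_rot: [2.016, 2.401, -0.0]
ft_force: [0.7, -0.9, -3.2]
width: 0.314
```

>>> {"api": "drive_tool", "payload": {
  "motion": [0.4, 0.34, 0, 0, 0, 0, 0, 0.6, 0.52, 0, 0, 0, 0, 0, 0.8, 0.68, 0, 0, 0, 0, 0, 0.8, 0.68, 0, 0, 0, 0, 0, 0.8, 0.68, 0, 0, 0, 0, 0, 0.8, 0.68, 0, 0, 0, 0, 0, 0.8, 0.68, 0, 0, 0, 0, 0, 0.8, 0.68, 0, 0, 0, 0, 0, 0.8, 0.68, 0, 0, 0, 0, 0, 0.7, 0.6, 0, 0, 0, 0, 0]
}}

```text
time_s: 17.52
ee_pos: [0.5924, -0.083, 0.2688]
ee_rot: [-2.017, -2.404, 0.002]
ft_force: [0.2, -0.7, -5.0]
width: 0.318
```

>>> {"api": "drive_tool", "payload": {
  "motion": [0.5, 0.43, 0, 0, 0, 0, 0, 0.3, 0.25, 0, 0, 0, 0, 0, 0, 0, 0, 0, 0, 0, 0, 0, 0, 0, 0, 0, 0, 0, 0, 0, 0, 0, 0, 0, 0]
}}

```text
time_s: 17.93
ee_pos: [0.6079, -0.0589, 0.2703]
ee_rot: [-2.02, -2.405, 0.002]
ft_force: [0.1, -0.8, -4.4]
width: 0.317
```

```bash
python3 go.py .6102 -.0565 .169 .174
```

```text
turn [-0.02  0.   -0.01] shift [0.06 0.09 4.  ] t 17.93 w 0.317 hold [ 0.6079 -0.0589  0.2891] F [ 0.1 -0.8 -4.4]
```

>>> {"api": "drive_tool", "payload": {
  "motion": [0.06, 0.08, 0.5, 0, 0, 0, 0, 0, 0, 0.8, 0, 0, 0, 0, 0, 0, 0.8, 0, 0, 0, 0, 0, 0, 0.7, 0, 0, 0, 0, 0, 0, 0.5, 0, 0, 0, 0, 0, 0, 0.3, 0, 0, 0, 0, 0, 0, 0.2, 0, 0, 0, 0, 0, 0, 0, 0, 0, 0, 0, 0, 0, 0, 0, 0, 0, 0]
}}

```text
time_s: 18.68
ee_pos: [0.6109, -0.0563, 0.1579]
ee_rot: [2.02, 2.405, 0.001]
ft_force: [0.3, 0.2, -4.1]
width: 0.319
```

```bash
python3 go.py .6102 -.0565 .168 .174; python3 snap.py f wrist >/dev/null; python3 snap.py f scene top > /dev/null
python3 - <<'E'
from cam import *; from workcell import imaging
E={'jar':(.6448,-.2535),'bottle':(.6102,-.0565),'wide':(.4334,.076),'riser':(.632,.154),'carton':(.6275,-.155,.173),'tray':(.6275,-.155,.174)}
overlay(imaging.calibration('scene'),cv2.imread('pics/f_scene.png'),E,(200,140,460,400),2.3,'pics/f2.png')
E
```

```text
turn [ 0.01  0.01 -0.01] shift [-0.   -0.02  0.29] t 18.68 w 0.319 hold [ 0.6109 -0.0563  0.1767] F [ 0.3  0.2 -4.1]
```

View pics/f2.png

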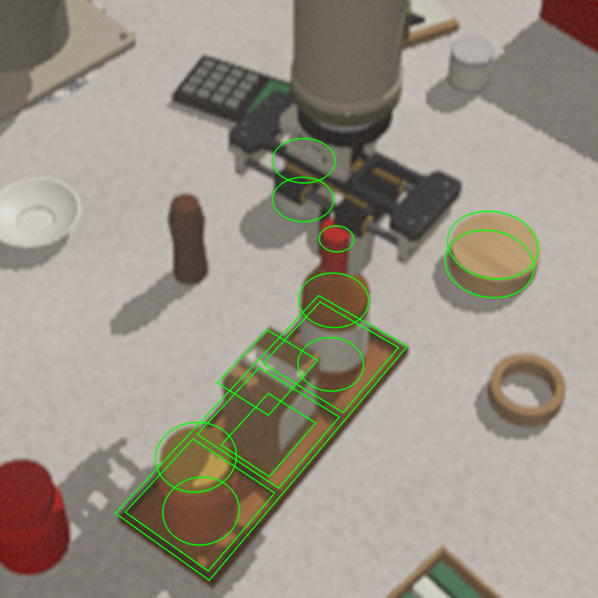

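The scene view shows the bottle upright over the left bay, with the carton and jar on their models and the riser fitting (.632,.154). I'll lower the bottle and let go.

>>> {"api": "drive_tool", "payload": {
  "motion": [0, 0, 0.15, 0, 0, 0, 0, 0, 0, 0.1, 0, 0, 0, 0, 0, 0, 0.03, 0, 0, 0, 0, 0, 0, 0, 0, 0, 0, 0, 0, 0, 0, 0, 0, 0, 0]
}}

```text
time_s: 19.25
ee_pos: [0.6109, -0.0558, 0.1491]
ee_rot: [2.02, 2.406, 0.0]
ft_force: [-0.0, -0.3, -1.9]
width: 0.316
```

>>> {"api": "drive_tool", "payload": {
  "motion": [0, 0, 0, 0, 0, 0, 0.6, 0, 0, 0, 0, 0, 0, 0.8, 0, 0, 0, 0, 0, 0, 1, 0, 0, 0, 0, 0, 0, 1, 0, 0, 0, 0, 0, 0, 1, 0, 0, -0.6, 0, 0, 0, 1, 0, 0, -1, 0, 0, 0, 1, 0, 0, -1, 0, 0, 0, 1, 0, 0, -0.5, 0, 0, 0, 1, 0, 0, 0, 0, 0, 0, 1]
}}

```text
time_s: 20.08
ee_pos: [0.613, -0.0562, 0.2473]
ee_rot: [2.015, 2.401, 0.006]
ft_force: [0.0, -0.8, 1.2]
width: 0.971
```

```bash
python3 go.py .4334 .076 .2 .174
```

```text
turn [0.11 0.04 0.  ] shift [ 5.38 -5.13  2.2 ] t 20.08 w 0.971 hold [ 0.613  -0.0562  0.2661] F [ 0.  -0.8  1.2]
```

>>> {"api": "drive_tool", "payload": {
  "motion": [0.4, -0.38, 0, 0, 0, 0, 1, 0.67, -0.64, 0, 0, 0, 0, 1, 0.67, -0.64, 0, 0, 0, 0, 1, 0.67, -0.64, 0, 0, 0, 0, 1, 0.67, -0.64, 0.4, 0, 0, 0, 1, 0.67, -0.64, 0.5, 0, 0, 0, 1, 0.67, -0.64, 0.5, 0, 0, 0, 1, 0.67, -0.64, 0.5, 0, 0, 0, 1, 0.29, -0.27, 0.3, 0, 0, 0, 1, 0, 0, 0, 0, 0, 0, 1]
}}

```text
time_s: 20.92
ee_pos: [0.4275, 0.0778, 0.1721]
ee_rot: [-2.015, -2.405, 0.005]
ft_force: [0.4, -0.4, 0.1]
width: 0.999
```

```bash
python3 go.py .4334 .076 .042 .174; python3 snap.py g wrist
python3 - <<'E'
from cam import *; from workcell import imaging
E={'bottle':(.6102,-.0565),'wide':(.4334,.076),'riser':(.632,.154),'small':(.4273,.3515),'tray':(.6275,-.155,.174)}
c=imaging.calibration('wrist'); a=cv2.imread('pics/g_wrist.png')
for m in models(E):
    p=proj(c,m); cv2.polylines(a,[np.round(p*8).astype(np.int32)],False,(0,255,0),1,cv2.LINE_AA,3)
cv2.imwrite('pics/g2.png',a)
E
```

```text
turn [-0.08 -0.02  0.03] shift [-0.09  0.18  4.96] t 20.92 w 0.999 hold [0.4275 0.0778 0.1909] F [ 0.4 -0.4  0.1]
wrist {'fovy': 70.89719891632966, 'cx': 312.12320033355144, 'cy': 237.60430896910833, 'position': array([0.4155309 , 0.14902381, 0.33771916]), 'orientation': array([-0.26188761, -0.01718148,  0.17626698])}
```

View pics/g2.png

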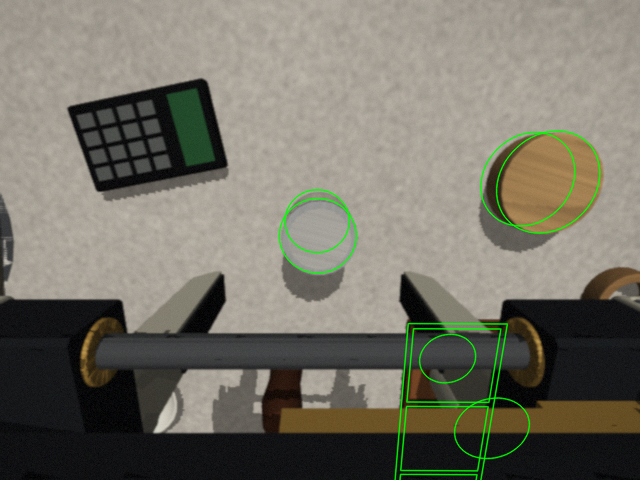

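The wide tin (318,236) and riser (551,182) both sit on their models. Grasping the wide tin next.

>>> {"api": "drive_tool", "payload": {
  "motion": [-0.09, 0.18, 0.83, 0, 0, 0, 1, 0, 0, 0.83, 0, 0, 0, 1, 0, 0, 0.83, 0, 0, 0, 1, 0, 0, 0.83, 0, 0, 0, 1, 0, 0, 0.83, 0, 0, 0, 1, 0, 0, 0.8, 0, 0, 0, 1, 0, 0, 0, 0, 0, 0, 1, 0, 0, 0, 0, 0, 0, 0, 0, 0, 0, 0, 0, 0, 0, 0, 0, 0, 0, 0, 0, 0],
  "force": 25
}}

```text
time_s: 21.8
ee_pos: [0.4389, 0.0747, 0.0293]
ee_rot: [2.019, 2.404, 0.003]
ft_force: [0.3, -0.1, 0.3]
width: 0.835
```

>>> {"api": "drive_tool", "payload": {
  "motion": [0, 0, 0, 0, 0, 0, 0, 0, 0, 0, 0, 0, 0, 0, 0, 0, 0, 0, 0, 0, 0, 0, 0, 0, 0, 0, 0, 0]
}}

```text
time_s: 22.13
ee_pos: [0.438, 0.0748, 0.0287]
ee_rot: [2.019, 2.405, 0.002]
ft_force: [-1.7, -0.2, 7.5]
width: 0.704
```

```bash
python3 go.py .632 .154 .13 .174
```

```text
turn [0.03 0.01 0.  ] shift [ 1.48  6.83 -2.75] t 22.13 w 0.704 hold [0.438  0.0748 0.0475] F [-1.7 -0.2  7.5]
```

>>> {"api": "drive_tool", "payload": {
  "motion": [0, 0, -0.5, 0, 0, 0, 0, 0, 0, -0.9, 0, 0, 0, 0, 0, 0, -0.9, 0, 0, 0, 0, 0.1, 0.4, -0.5, 0, 0, 0, 0, 0.2, 0.9, 0, 0, 0, 0, 0, 0.2, 0.95, 0, 0, 0, 0, 0, 0.2, 0.95, 0, 0, 0, 0, 0, 0.2, 0.95, 0, 0, 0, 0, 0, 0.2, 0.95, 0, 0, 0, 0, 0, 0.2, 0.9, 0, 0, 0, 0, 0]
}}

```text
time_s: 22.97
ee_pos: [0.6088, 0.1451, 0.1112]
ee_rot: [2.02, 2.406, 0.0]
ft_force: [-0.6, -0.3, -0.9]
width: 0.704
```

>>> {"api": "drive_tool", "payload": {
  "motion": [0.15, 0.7, 0, 0, 0, 0, 0, 0, 0.1, 0, 0, 0, 0, 0, 0, 0, 0, 0, 0, 0, 0, 0, 0, 0, 0, 0, 0, 0]
}}

```text
time_s: 23.3
ee_pos: [0.6296, 0.1528, 0.1109]
ee_rot: [-2.019, -2.406, 0.001]
ft_force: [-1.2, -0.1, -1.2]
width: 0.709
```

```bash
python3 go.py .632 .1535 .079 .174
```

```text
turn [-0.02  0.    0.  ] shift [0.01 0.08 1.69] t 23.3 w 0.709 hold [0.6296 0.1528 0.1297] F [-1.2 -0.1 -1.2]
```

>>> {"api": "drive_tool", "payload": {
  "motion": [0.01, 0.07, 0.5, 0, 0, 0, 0, 0, 0, 0.5, 0, 0, 0, 0, 0, 0, 0.3, 0, 0, 0, 0, 0, 0, 0.2, 0, 0, 0, 0, 0, 0, 0, 0, 0, 0, 0, 0, 0, 0, 0, 0, 0, 0]
}}

```text
time_s: 23.8
ee_pos: [0.6318, 0.1535, 0.0658]
ee_rot: [-2.02, -2.406, 0.001]
ft_force: [0.4, 0.1, -1.4]
width: 0.704
```

```bash
python3 go.py .632 .1535 .0775 .174
```

```text
turn [-0.01  0.   -0.  ] shift [0.   0.01 0.24] t 23.8 w 0.704 hold [0.6318 0.1535 0.0846] F [ 0.4  0.1 -1.4]
```

>>> {"api": "drive_tool", "payload": {
  "motion": [0, 0, 0.13, 0, 0, 0, 0, 0, 0, 0.08, 0, 0, 0, 0, 0, 0, 0.02, 0, 0, 0, 0, 0, 0, 0, 0, 0, 0, 0, 0, 0, 0, 0, 0, 0, 0]
}}

```text
time_s: 24.22
ee_pos: [0.6325, 0.1537, 0.0595]
ee_rot: [2.02, 2.406, 0.0]
ft_force: [-0.0, -0.7, -2.2]
width: 0.704
```

>>> {"api": "drive_tool", "payload": {
  "motion": [0, 0, 0, 0, 0, 0, 1, 0, 0, 0, 0, 0, 0, 1, 0, 0, 0, 0, 0, 0, 1, 0, 0, 0, 0, 0, 0, 1, 0, 0, 0, 0, 0, 0, 1, 0, 0, -0.6, 0, 0, 0, 1, 0, 0, -1, 0, 0, 0, 1, 0, 0, -1, 0, 0, 0, 1, 0, 0, -0.6, 0, 0, 0, 1, 0, 0, 0, 0, 0, 0, 1]
}}

```text
time_s: 25.05
ee_pos: [0.6355, 0.1542, 0.1618]
ee_rot: [2.016, 2.402, 0.011]
ft_force: [-0.3, 0.0, -0.7]
width: 1.001
```

```bash
python3 go.py .4273 .3515 .2 .174
```

```text
turn [0.13 0.   0.  ] shift [ 7.68 -5.7  -0.65] t 25.05 w 1.001 hold [0.6355 0.1542 0.1806] F [-0.3  0.  -0.7]
```

>>> {"api": "drive_tool", "payload": {
  "motion": [0.3, -0.25, -0.3, 0, 0, 0, 1, 0.8, -0.6, -0.3, 0, 0, 0, 1, 0.85, -0.63, 0, 0, 0, 0, 1, 0.85, -0.63, 0, 0, 0, 0, 1, 0.85, -0.63, 0, 0, 0, 0, 1, 0.85, -0.63, 0, 0, 0, 0, 1, 0.85, -0.63, 0, 0, 0, 0, 1, 0.85, -0.63, 0, 0, 0, 0, 1, 0.8, -0.6, 0, 0, 0, 0, 1, 0.68, -0.47, 0, 0, 0, 0, 1]
}}

```text
time_s: 25.88
ee_pos: [0.4208, 0.3519, 0.1719]
ee_rot: [-2.018, -2.406, 0.004]
ft_force: [1.1, 0.7, -0.0]
width: 1.0
```

>>> {"api": "drive_tool", "payload": {
  "motion": [0, 0, 0, 0, 0, 0, 1, 0, 0, 0, 0, 0, 0, 1]
}}

```text
time_s: 26.05
ee_pos: [0.4221, 0.3515, 0.1722]
ee_rot: [-2.016, -2.409, 0.003]
ft_force: [0.7, 0.8, -0.6]
width: 1.003
```

```bash
python3 go.py .4273 .3515 .032 .174; python3 snap.py h wrist
python3 - <<'E'
from cam import *; from workcell import imaging
E={'riser':(.632,.154),'small':(.4273,.3515)}
c=imaging.calibration('wrist'); a=cv2.imread('pics/h_wrist.png')
for m in models(E):
    p=proj(c,m); cv2.polylines(a,[np.round(p*8).astype(np.int32)],False,(0,255,0),1,cv2.LINE_AA,3)
cv2.imwrite('pics/h2.png',a)
E
```

```text
turn [-0.03  0.01  0.04] shift [-0.03  0.17  5.3 ] t 26.05 w 1.003 hold [0.4221 0.3515 0.191 ] F [ 0.7  0.8 -0.6]
wrist {'fovy': 70.89719891632966, 'cx': 312.12320033355144, 'cy': 237.60430896910833, 'position': array([0.40939018, 0.42296282, 0.33765471]), 'orientation': array([-0.26353885, -0.020954  ,  0.17674914])}
```

View pics/h2.png

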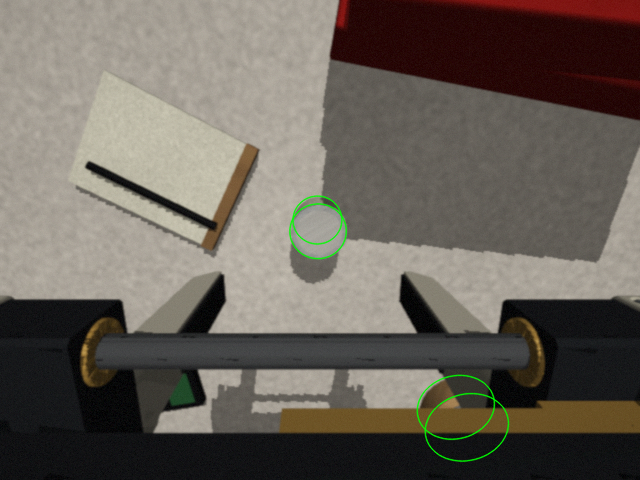

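The small tin at (319,232) matches its model, so I'll grasp it.

>>> {"api": "drive_tool", "payload": {
  "motion": [-0.03, 0.15, 0.88, 0, 0, 0, 1, 0, 0, 0.88, 0, 0, 0, 1, 0, 0, 0.88, 0, 0, 0, 1, 0, 0, 0.88, 0, 0, 0, 1, 0, 0, 0.88, 0, 0, 0, 1, 0, 0, 0.75, 0, 0, 0, 1, 0, 0, 0, 0, 0, 0, 1, 0, 0, 0, 0, 0, 0, 0, 0, 0, 0, 0, 0, 0, 0, 0, 0, 0, 0, 0, 0, 0]
}}

```text
time_s: 26.93
ee_pos: [0.4303, 0.3514, 0.021]
ee_rot: [2.02, 2.405, 0.005]
ft_force: [0.9, -0.2, 0.6]
width: 0.836
```

>>> {"api": "drive_tool", "payload": {
  "motion": [0, 0, 0, 0, 0, 0, 0, 0, 0, 0, 0, 0, 0, 0, 0, 0, 0, 0, 0, 0, 0, 0, 0, 0, 0, 0, 0, 0, 0, 0, 0, 0, 0, 0, 0, 0, 0, 0, 0, 0, 0, 0]
}}

```text
time_s: 27.43
ee_pos: [0.4288, 0.3511, 0.0194]
ee_rot: [2.02, 2.406, 0.001]
ft_force: [-1.7, -1.0, 3.9]
width: 0.537
```

```bash
python3 go.py .632 .154 .18 .174; python3 snap.py i top>/dev/null
python3 - <<'E'
from cam import *; from workcell import imaging
E={'jar':(.6448,-.2535),'bottle':(.6102,-.0565),'carton':(.6275,-.155,.173),'tray':(.6275,-.155,.174)}
c=imaging.calibration('top'); im=cv2.imread('pics/i_top.png')
k=3; u0,v0,u1,v1=200,145,440,240
g=cv2.resize(im[v0:v1,u0:u1],None,fx=k,fy=k,interpolation=cv2.INTER_CUBIC); h=g.copy()
ms=models(E)+[circ(.632,.154,.046,.03),circ(.632,.154,.033,.09)]
for m in ms:
    q=((proj(c,m)-[u0,v0]+.5)*k-.5); cv2.polylines(h,[np.round(q*8).astype(np.int32)],False,(0,255,0),1,cv2.LINE_AA,3)
cv2.imwrite('pics/i2.png',np.vstack([g,h]))
E
```

```text
turn [ 0.01 -0.    0.  ] shift [-7.64  5.53 -4.73] t 27.43 w 0.537 hold [0.4288 0.3511 0.0382] F [-1.7 -1.   3.9]
```

View pics/i2.png

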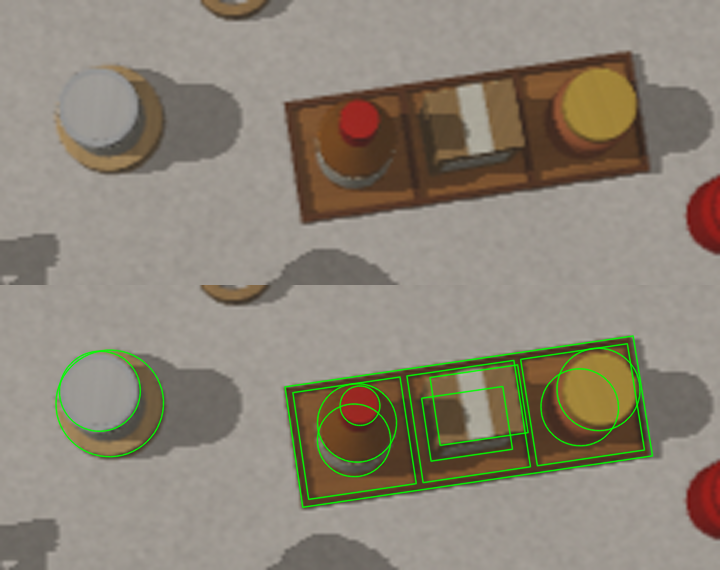

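The top view shows the bottle, carton, jar and wide tin all on their target models. I'll stack the small tin.

>>> {"api": "drive_tool", "payload": {
  "motion": [0, 0, -0.5, 0, 0, 0, 0, 0, 0, -0.9, 0, 0, 0, 0, 0, 0, -1, 0, 0, 0, 0, 0, 0, -1, 0, 0, 0, 0, 0, 0, -0.9, 0, 0, 0, 0, -0.4, 0.3, -0.4, 0, 0, 0, 0, -0.8, 0.58, 0, 0, 0, 0, 0, -0.8, 0.58, 0, 0, 0, 0, 0, -0.8, 0.58, 0, 0, 0, 0, 0, -0.8, 0.58, 0, 0, 0, 0, 0]
}}

```text
time_s: 28.32
ee_pos: [0.5252, 0.2571, 0.1595]
ee_rot: [-2.019, -2.407, 0.001]
ft_force: [0.2, 1.0, -0.3]
width: 0.529
```

>>> {"api": "drive_tool", "payload": {
  "motion": [-0.8, 0.58, 0, 0, 0, 0, 0, -0.8, 0.58, 0, 0, 0, 0, 0, -0.8, 0.58, 0, 0, 0, 0, 0, -0.8, 0.58, 0, 0, 0, 0, 0, -0.5, 0.36, 0, 0, 0, 0, 0, -0.34, 0.23, 0, 0, 0, 0, 0, 0, 0, 0, 0, 0, 0, 0, 0, 0, 0, 0, 0, 0, 0, 0, 0, 0, 0, 0, 0, 0]
}}

```text
time_s: 29.07
ee_pos: [0.6308, 0.1548, 0.1595]
ee_rot: [-2.019, -2.406, 0.001]
ft_force: [-0.1, 0.6, -1.3]
width: 0.532
```

```bash
python3 go.py .6325 .154 .13 .174
```

```text
turn [-0.01 -0.01  0.01] shift [-0.04  0.05  1.61] t 29.07 w 0.532 hold [0.6308 0.1548 0.1783] F [-0.1  0.6 -1.3]
```

>>> {"api": "drive_tool", "payload": {
  "motion": [-0.03, 0.04, 0.5, 0, 0, 0, 0, 0, 0, 0.5, 0, 0, 0, 0, 0, 0, 0.3, 0, 0, 0, 0, 0, 0, 0.1, 0, 0, 0, 0, 0, 0, 0, 0, 0, 0, 0, 0, 0, 0, 0, 0, 0, 0]
}}

```text
time_s: 29.57
ee_pos: [0.6329, 0.1537, 0.1183]
ee_rot: [2.019, 2.407, 0.0]
ft_force: [0.7, 0.2, -0.7]
width: 0.535
```

```bash
python3 go.py .6325 .154 .1285 .174; python3 snap.py j scene top >/dev/null
python3 - <<'E'
from cam import *; from workcell import imaging
E={'riser':(.632,.154)}
c=imaging.calibration('scene'); im=cv2.imread('pics/j_scene.png')
k=5; u0,v0,u1,v1=340,160,480,280
g=cv2.resize(im[v0:v1,u0:u1],None,fx=k,fy=k,interpolation=cv2.INTER_CUBIC)
cv2.imwrite('pics/j2.png',g)
E
```

```text
turn [ 0.   -0.    0.01] shift [ 0.01 -0.01  0.29] t 29.57 w 0.535 hold [0.6329 0.1537 0.1371] F [ 0.7  0.2 -0.7]
```

View pics/j2.png

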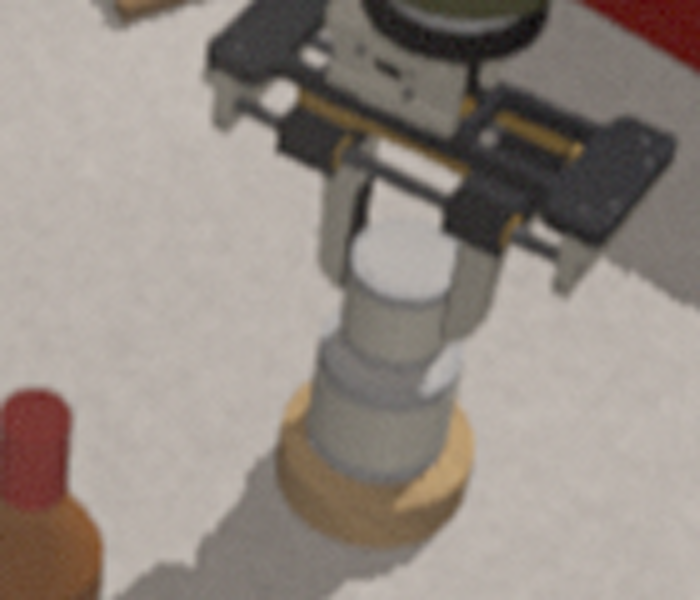

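The small tin hangs centred over the wide tin and a few millimetres above it. I'll lower it and release.

>>> {"api": "drive_tool", "payload": {
  "motion": [0, 0, 0.15, 0, 0, 0, 0, 0, 0, 0.1, 0, 0, 0, 0, 0, 0, 0.03, 0, 0, 0, 0, 0, 0, 0, 0, 0, 0, 0, 0, 0, 0, 0, 0, 0, 0]
}}

```text
time_s: 30.08
ee_pos: [0.6331, 0.1531, 0.1095]
ee_rot: [2.02, 2.406, 0.0]
ft_force: [-0.4, -1.1, 0.0]
width: 0.533
```

>>> {"api": "drive_tool", "payload": {
  "motion": [0, 0, 0, 0, 0, 0, 0.7, 0, 0, 0, 0, 0, 0, 0.8, 0, 0, 0, 0, 0, 0, 1, 0, 0, 0, 0, 0, 0, 1, 0, 0, 0, 0, 0, 0, 1, 0, 0, -0.4, 0, 0, 0, 1, 0, 0, -0.8, 0, 0, 0, 1, 0, 0, -1, 0, 0, 0, 1, 0, 0, -1, 0, 0, 0, 1, 0, 0, -0.6, 0, 0, 0, 1]
}}

```text
time_s: 30.92
ee_pos: [0.6342, 0.1534, 0.2286]
ee_rot: [2.018, 2.404, 0.006]
ft_force: [0.3, 0.6, 0.8]
width: 0.997
```

>>> {"api": "drive_tool", "payload": {
  "motion": [0.5, -0.4, 0, 0, 0, 0, 1, 0.8, -0.6, 0, 0, 0, 0, 1, 0.8, -0.6, 0, 0, 0, 0, 1, 0.8, -0.6, 0, 0, 0, 0, 1, 0.8, -0.6, 0, 0, 0, 0, 1, 0.8, -0.6, 0, 0, 0, 0, 1, 0.5, -0.4, 0, 0, 0, 0, 1, 0, 0, 0, 0, 0, 0, 1, 0, 0, 0, 0, 0, 0, 1]
}}

```text
time_s: 31.67
ee_pos: [0.4945, 0.2819, 0.2247]
ee_rot: [2.017, 2.408, 0.002]
ft_force: [-0.3, -0.5, 0.8]
width: 1.0
```

```bash
python3 snap.py k scene top >/dev/null
python3 - <<'E'
from cam import *; from workcell import imaging
E={'jar':(.6448,-.2535),'bottle':(.6102,-.0565),'carton':(.6275,-.155,.173),'tray':(.6275,-.155,.174)}
ms=models(E)+[circ(.632,.154,.046,.03),circ(.632,.154,.033,.09),circ(.6325,.154,.025,.138)]
out=[]
for n,k,(u0,v0,u1,v1),dr in (('top',3,(200,145,440,240),1),('scene',3,(230,180,470,275),0)):
    c=imaging.calibration(n); im=cv2.imread(f'pics/k_{n}.png')
    g=cv2.resize(im[v0:v1,u0:u1],None,fx=k,fy=k,interpolation=cv2.INTER_CUBIC)
    if dr:
      for m in ms:
        q=((proj(c,m)-[u0,v0]+.5)*k-.5); cv2.polylines(g,[np.round(q*8).astype(np.int32)],False,(0,255,0),1,cv2.LINE_AA,3)
    out.append(g)
cv2.imwrite('pics/k2.png',np.vstack(out))
E
```

```text
(no output)
```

View pics/k2.png

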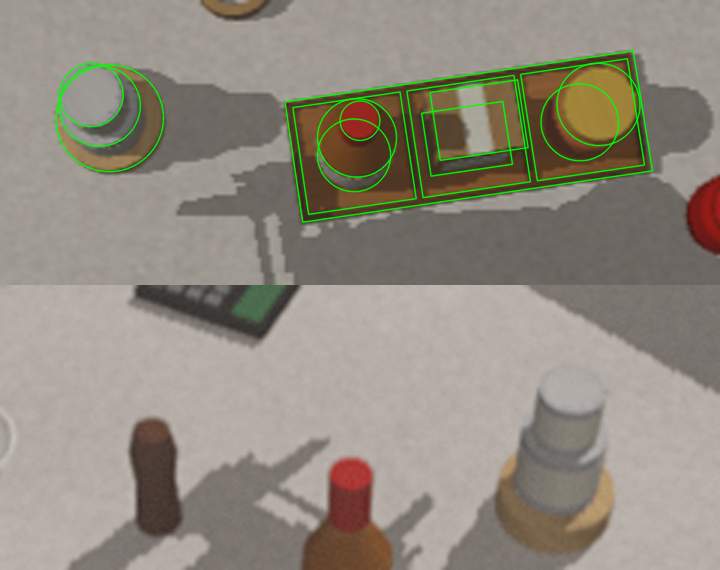

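The final overlay shows everything on target and the gripper clear, so I'm handing in.

```bash
python3 -c "
from workcell import sign_off; print(sign_off())"
```

```text
the job is handed in; nothing more can be done
None
```

All five items are placed and released. The job was handed in at about 32 s of robot time; the hand-in reports no verdict.

- **Tray:** the carton stands in the middle bay, squared up with a broad face to the front. The bottle is in the left bay and the jar in the right bay.
- **Riser:** the wide tin stands on the riser with the small tin on top of it.

**Final checks:**
- **Position:** in the last top view, every item sat on its target outline to within about 3 mm. The last scene view showed the tin stack and the bottle's cap and shoulders upright.
- **Contact:** the gripper was open and clear of everything, and the largest force I read was about 8 N.

**Disagreements:** the scene camera was off by about 2 px overall. My first hand-picked riser position differed by about 8 mm between the top and wrist views. I settled on (0.632, 0.154), which later matched in the scene, wrist and top views.

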